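Dock the cordless handpiece on its charging cradle

TASK

Put the cordless handpiece back on its charging cradle: lay it along the cradle with its flat rear end towards the contact block, clear of the brass pin, and press it down gently until it has snapped into both spring clips. Then slide it back along the clips until its rear face just comes home against the contact block with the spring pin pushed in, without forcing the lightly clamped block, and let go. Leave the other things on the bench alone.

Things in the scene. Friction and masses are not known exactly. Their poses are not given: they have to be found in the camera images.
- handpiece_mid (a point): Handpiece: aluminium barrel 22 mm in diameter, a black six-sided collar (26 mm across flats) at each end, pointed steel nose in front; 181 mm long, about 0.15 kg. The point is on the barrel's axis, 13 mm above the bench while it lies there; x runs along the axis to the nose. Grip across the barrel near here. Along x: smooth barrel -65 to +67 mm, front collar +67 to +75, nose to +104.
- handpiece_rear (a point): Centre of the handpiece's flat rear face (with a small brass contact), on the barrel's axis 77 mm behind handpiece_mid. The rear collar reaches from here 12 mm forward.
- cradle: Charging cradle, screwed to the bench: dark steel base plate 218 x 64 x 10 mm with two C-shaped spring clips, open upward, on pedestals. Origin on the bench top below the middle between the clips; x runs along the clips' axis, away from the contact block (nose of a docked handpiece to +x). Pressing the handpiece into the clips with over 25 N is rough handling.
- clip_axis (a point): Point on the clips' common axis midway between them, 50 mm above the bench; axes as the cradle's. The barrel's axis lies on this line once snapped in. Clips stand at x = -38 and +38 mm, each 12 mm long (64 mm free between them for fingers); lips reach 14 mm above the axis and are 29 mm wide over all.
- clip_rear (a point): Middle of the rear clip, on the clips' axis. Each clip's lips leave 16 mm; pushing the barrel through both takes about 9 to 14 N in all, felt 16 to 5 mm above the seat; then the clips pull it down. In the clips it slides along x against 3 to 6 N. Laid in with handpiece_mid 12 to 19 mm ahead (+x) of clip_axis, it is clear of pin and block, and its collars of the clips.
- charge_pin (a joint): Brass spring pin (0.4 to 0.9 N), 5.6 mm thick, on the clips' axis, sticking 6 mm out of the grey contact block (30 wide, 64 high) at the cradle's -x end. The block is clamped by a thumbscrew at an unmeasured place, its face 72 to 92 mm behind clip_axis; a push over 20 N could shift it. Value in m: 0 out, 0.006 flush: rear face on the block, a hard stop. The clips keep the handpiece there.
- ring_clamp: Wooden ring clamp 22 x 120 x 22 mm lying on the bench beyond the cradle; leave it alone.
- small_pot: Low round white pot, 47 mm wide, 16 mm high, beyond the handpiece; leave it alone. Next to it stands a fixed wooden rack, a board 162 mm high whose near end is at x = 0.54, y = -0.18, between the far sides of handpiece and cradle: carry the handpiece past it on the robot's side or well above it.

How it is judged:
By the outcome, as a careful person would: the job done as asked, in the order asked, and still so for the second after the job is handed in, with the robot touching nothing.
It also fails if it takes over 48 s, if anything falls off the work surface, if the arm or the gripper's body presses on something with over 40 N, if the wrist force passes 120 N, or if a joint passes its speed limit or range.

ROBOT

A 6-joint arm with a two-finger parallel gripper is mounted at the origin on a cart in front of the work surface, level with it; the furniture and walls round the work are solid. World frame = base frame: x ahead of the robot, y to its left, z up, the work surface at z = 0. Lengths are in m, angles in rad, forces in N, time in s.
With the tool pointing down it reaches from about 0.375 to 0.9 m from the base axis. Payload 3.1 kg.
Tool frame: the origin (TCP) lies midway between the tips of the shut fingers; the grasp point (between the pads) lies 19 mm behind it; z points along the fingers, y is the direction in which the jaws open and shut (so a half turn about z gives the same grasp; the last joint's range is limited). The gripper opens to 87 mm and grips with 3 to 60 N. Pads are 19 mm wide; open, the fingers measure 117 mm over their backs; the gripper's body (75 mm by 190 mm) begins 51 mm behind the grasp point.
Start: joints at [-1.369, 0.527, 1.433, -0, 1.181, -0.178], TCP at [0.232, -0.58, 0.223] pointing down, gripper open.
Joint ranges: [-3.08, 3.08], [-0.75, 2.2], [0.22, 2.44], [-1.43, 4.57], [0, 2.65], [-2.85, 2.85]. Speed limits (rad/s): [2.79, 2.79, 3.14, 3.14, 3.14, 3.14].

INTERFACE

Orientations are given as a unit quaternion [x, y, z, w].
In Python, from rig import robot gives the robot as it stands.
- The arm moves only by the tool move_arm, never from a script. Its argument "rows" is one flat list of numbers, 7 for each row, row after row: the shift along the world's x, y, z in mm, then the turn, a rotation vector about the world's x, y, z in rad, then the closure, from 0 (fully open) to 1 (shut). A call has 1 to 12 rows; each row shifts and turns the commanded pose from where the row before left it; what a row does not reach is not made up. A row lasts 1/10 s, in which the tool goes at most 50 mm and 8.59 degrees, less where a joint would pass 70% of its speed; a pose out of reach is approached as far as the arm can. A call with a gripper value outside its range is refused whole. The fingers move at their own pace and stop on an object; "grip_force" is the grip in N (left out, the last holds). Time passes only in rows, so rows that do not move let the fingers close. It gives the time, the measured TCP pose, the force and the opening at its end, in the units of the state.
- robot.get_obs(): the state, without advancing time (a new reading comes with each control period).
- robot.camera(name): name is "side" or "top" or "wrist"; returns a dict with "color" (480x640x3 uint8, red, green, blue), "z_map" (480x640 float32, m along the optical axis (not along the pixel's ray), 0 where there is no reading), "camera_matrix" (3x3 intrinsics, pixels), "R" (3x3) and "t" (3): a world point X has camera coordinates R X + t; the wrist camera has in their place "tool_from_camera" (4x4, takes a point from camera to tool coordinates, whose origin is the TCP and whose axes are the flange's). Camera axes: x right, y down, z forward; pixel columns grow to the right and rows downward; lengths in m; the calibration is good to about 2 mm. A picture is of the moment at which its call begins: read the wrist's pose just before it.
- robot.hand_in(): hands the job in, once; it reports no verdict.
Trained networks look in the newest picture that a camera, given by its name, has taken for a name from the list of things; names that differ only in an ending like _2 or _b are one class to them, and where a whole thing is asked for, a point or a joint stands for the part that bears it (a point fixed in the world has none). Each returns a list of dicts, best first, with "conf" (0 to 1); they miss things now and then, are a little off and sometimes report something else, mostly with a low value. They report only what shows in the picture. A call takes as long as a camera call.
- robot.search_frame(camera, thing): "at" ([column, row] in pixels, amid what is visible of it).
- robot.spot_point(camera, thing): "at" ([column, row] in pixels: a listed point, or the origin of a listed thing).
The state is a dict: "time": time; "q": joint angles; "joint_velocities": joint speeds; "joint_torque": joint torques, N m; "position": TCP position; "tool_rot": TCP orientation; "ft_force": force on the tool from outside, world axes, zero at the start; "moment": the same for the moment, N m; "grip_width": finger opening in m.
Only numpy, scipy, OpenCV 4.12 (cv2) and the standard library are available. Lean on these libraries where they do the work, as an engineer would, in place of code of your own. Each camera call takes 0.05 s, during which the arm holds its last target.

## Working session

There is one attempt and no reset: what is moved stays moved. The work goes in short steps, Python scripts to look and compute and a tool call to move; the robot and the scene stay as the last step left them, time stands still between calls to the robot, and variables do not carry over. Pictures are saved under pics/ and viewed, and the job is handed in when it is done.

Besides the shell and the picture viewer there is one more tool, called after "Request:" as a command line: name --argument value ..., lists and objects as JSON in quotes. move_arm: Moves the arm, as the interface text tells. Its arguments: {"type":"object","properties":{"rows":{"type":"array","items":{"type":"number"}},"grip_force":{"type":"number"}},"required":["rows"]}

```bash
mkdir -p pics; ls
cat > h.py <<'E'
import numpy as np, cv2
from rig import robot
def snap(n,f):
    c=robot.camera(n); cv2.imwrite('pics/'+f,c['color'][:,:,::-1]); return c
def ray(c,at,z):
    K=np.array(c['camera_matrix']);R=np.array(c['R']);t=np.array(c['t'])
    d=R.T@np.linalg.solve(K,[at[0],at[1],1]); o=-R.T@t
    return o+d*(z-o[2])/d[2]
def dep(c,at):
    K=np.array(c['camera_matrix']);R=np.array(c['R']);t=np.array(c['t'])
    z=c['z_map'][int(round(at[1])),int(round(at[0]))]
    return R.T@(z*np.linalg.solve(K,[at[0],at[1],1])-t)
E
python3 - <<'E'
from h import *
np.set_printoptions(precision=4,suppress=True)
o=robot.get_obs();print(o)
H=dict(handpiece_mid=.013,handpiece_rear=.013,cradle=0,clip_axis=.05,clip_rear=.05,charge_pin=.05,small_pot=.008)
for n in('top','side'):
    c=snap(n,n+'1.png')
    print(n,'cam at',-np.array(c['R']).T@c['t'])
    for k,z in H.items():
        for r in robot.spot_point(n,k)[:2]: print(k,r['conf'],np.round(r['at'],1),ray(c,r['at'],z),dep(c,r['at']))
E
```

```text
pics
{'time': 0.0, 'q': array([-1.3685,  0.5285,  1.4339,  0.    ,  1.1814, -0.1785]), 'joint_velocities': array([-0.0014, -0.0001, -0.001 ,  0.0014, -0.0005, -0.0001]), 'joint_torque': array([  0.0014, -44.0034, -17.6594,   0.0632,   0.058 ,  -0.0002]), 'position': array([ 0.2322, -0.5795,  0.2216]), 'tool_rot': array([ 0.9819,  0.1892, -0.    , -0.0011]), 'ft_force': array([ 0.7699, -0.4676,  0.2881]), 'moment': array([-0.013 , -0.0202, -0.0058]), 'grip_width': 0.08686079419939008}
top cam at [ 0.4275 -0.2431  0.8947]
handpiece_mid 0.89 [375.5 258.1] [ 0.4466 -0.3276  0.013 ] [ 0.4464 -0.3268  0.021 ]
handpiece_rear 0.95 [408.  285.7] [ 0.3935 -0.3866  0.013 ] [ 0.3941 -0.3845  0.0263]
cradle 0.63 [213.9 264.6] [ 0.442  -0.0197  0.    ] [ 0.4418 -0.0224  0.0106]
cradle 0.5 [352.8 153. ] [ 0.6508 -0.2913  0.    ] [ 0.6468 -0.2904  0.016 ]
clip_axis 0.94 [210.4 263.7] [ 0.4429 -0.0259  0.05  ] [ 0.4437 -0.015   0.0077]
clip_axis 0.39 [263.3 181. ] [ 0.5912 -0.1242  0.05  ] [ 0.5974 -0.1197  0.0179]
clip_rear 0.85 [221.4 278. ] [ 0.4167 -0.0455  0.05  ] [ 0.4165 -0.0427  0.038 ]Traceback (most recent call last):
  File "<stdin>", line 9, in <module>
ValueError: it knows: clip_axis, clip_rear, cradle, handpiece_mid, handpiece_rear, ring_clamp, small_pot
```

Run:
```python
from h import *
np.set_printoptions(precision=4,suppress=True)
H=dict(handpiece_mid=.013,handpiece_rear=.013,cradle=0,clip_axis=.05,clip_rear=.05)
for n in('side',):
    c=snap(n,n+'1.png')
    print(n,'cam at',-np.array(c['R']).T@c['t'])
    for k,z in H.items():
        for r in robot.spot_point(n,k)[:2]: print(k,r['conf'],np.round(r['at'],1),ray(c,r['at'],z),dep(c,r['at']))
```

```text
side cam at [0.3298 0.6615 0.3859]
handpiece_mid 0.61 [345.8 252.1] [ 0.4349 -0.3304  0.013 ] [ 0.4338 -0.3198  0.017 ]
handpiece_rear 0.65 [371.4 246.4] [ 0.3804 -0.3801  0.013 ] [ 0.3807 -0.3857  0.011 ]
cradle 0.79 [322.8 321.7] [ 0.4378 -0.0274  0.    ] [ 0.4351 -0.0106  0.0094]
clip_axis 0.62 [320.8 294.4] [ 0.4417 -0.0273  0.05  ] [ 0.459  -0.1333 -0.0016]
clip_rear 0.56 [340.3 292.6] [ 0.4112 -0.0403  0.05  ] [ 0.413  -0.0561  0.0424]
```

View pics/top1.png

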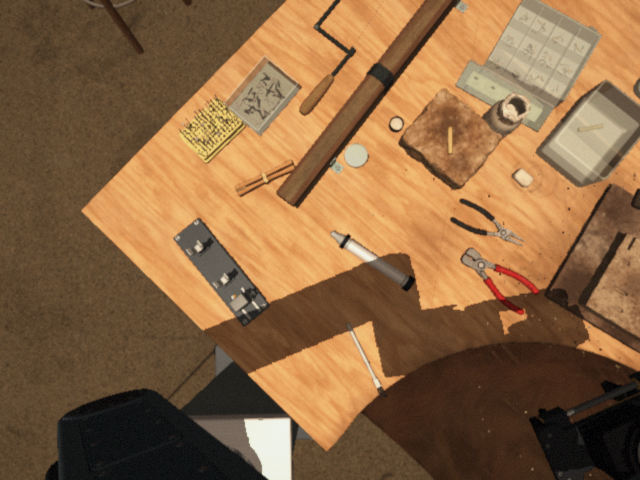

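```bash
ls -la pics
```

```text
total 996
drwxr-xr-x 2 agent agent   4096 Dec  7 02:56 .
drwxr-xr-x 3 agent agent   4096 Dec  7 02:56 ..
-rw-r--r-- 1 agent agent 485282 Dec  7 02:56 side1.png
-rw-r--r-- 1 agent agent 523326 Dec  7 02:56 top1.png
```

The top picture shows the handpiece with its nose at about (335,235) and its rear at (410,287). The cradle runs from (190,230) to its contact block at (243,300).

View pics/side1.png

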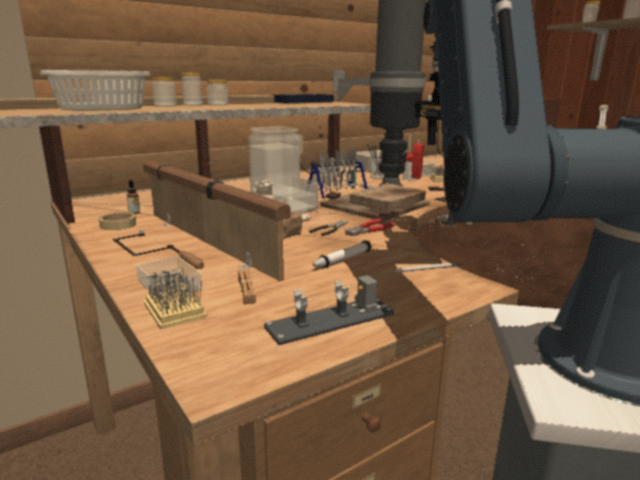

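Run:
```python
from h import *
np.set_printoptions(precision=4,suppress=True)
c=snap('wrist','wrist1.png'); print(c['tool_from_camera'],c['camera_matrix'])
c=snap('top','top2.png')
cv2.imwrite('pics/topz.png',cv2.resize(c['color'][200:340,160:300,::-1],(700,700),interpolation=cv2.INTER_CUBIC))
# cloud
K=np.array(c['camera_matrix']);R=np.array(c['R']);t=np.array(c['t'])
v,u=np.mgrid[200:335,165:280]; z=c['z_map'][200:335,165:280]
P=(np.stack([u,v,np.ones_like(u)],-1)@np.linalg.inv(K).T)*z[...,None]
P=(P-t)@R
P=P[z>0]
for lo,hi in((.006,.02),(.03,.05),(.05,.08)):
    m=(P[:,2]>lo)&(P[:,2]<hi); Q=P[m]; print(lo,hi,len(Q))
    if len(Q)>20:
        r=cv2.minAreaRect(Q[:,:2].astype(np.float32)*1000); print(r, np.median(Q[:,2]))
g=snap('side','side2.png')['color'][200:360,220:440,::-1]
cv2.imwrite('pics/sidez.png',cv2.resize(g,(770,560),interpolation=cv2.INTER_CUBIC))
```

```text
[[-0.0005 -0.9686 -0.2488  0.0677]
 [ 1.     -0.0007  0.0007  0.0002]
 [-0.0008 -0.2488  0.9686 -0.1621]
 [ 0.      0.      0.      1.    ]] [[417.6692   0.     323.3051]
 [  0.     417.6692 234.8703]
 [  0.       0.       1.    ]]
0.006 0.02 3212
((429.7576599121094, -34.05149841308594), (217.95803833007812, 64.371337890625), 38.069087982177734) 0.009701819878906438
0.03 0.05 176
((422.786865234375, -41.20808410644531), (143.15081787109375, 25.693910598754883), 38.98426818847656) 0.040532513275109094
0.05 0.08 338
((421.6294250488281, -39.87712860107422), (143.03842163085938, 29.98181915283203), 38.470703125) 0.06270386416026633
```

View pics/topz.png

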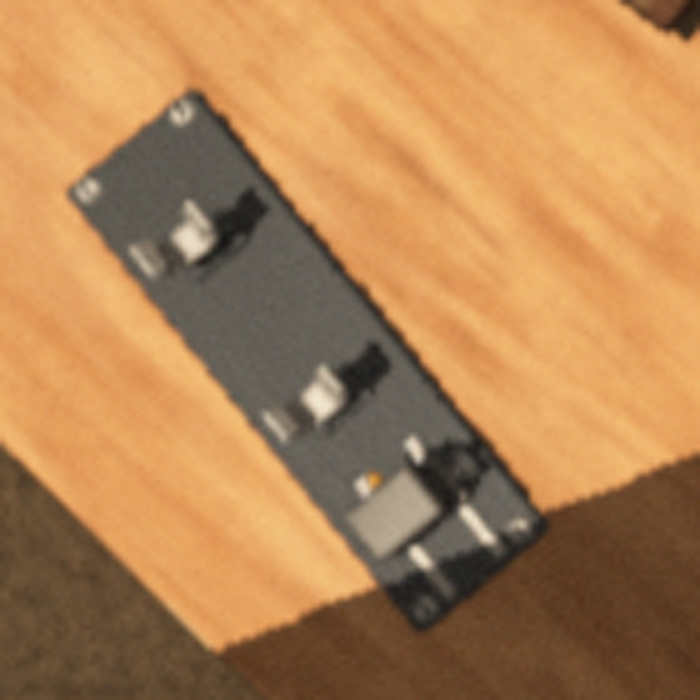

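View pics/sidez.png

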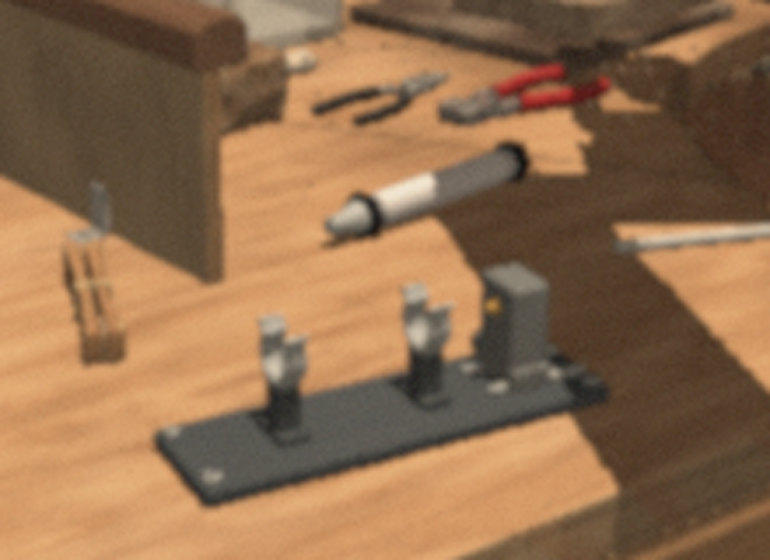

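The side view shows the cradle with clips at about (300,305) and (342,295), the block at (367,290), and the handpiece at (345,254) with its nose to the left. The cradle yaw is about 38° and the handpiece yaw about 48°. I'll move above the handpiece for a wrist view.

Request:
move_arm --rows '[26,31,-9,0,0,0.057,0,26,31,-9,0,0,0.057,0,26,31,-9,0,0,0.057,0,26,31,-9,0,0,0.057,0,26,31,-9,0,0,0.057,0,26,31,-9,0,0,0.057,0,26,31,-9,0,0,0.057,0,26,31,-9,0,0,0.057,0,3,1,0,0,0,0,0,0,0,0,0,0,0,0,0,0,0,0,0,0,0]' --grip_force 45

```text
time: 1.85
position: [0.4433, -0.3323, 0.1509]
tool_rot: [0.914, 0.406, -0.0, 0.001]
ft_force: [-0.4, 0.3, -0.6]
grip_width: 0.0871
```

```bash
cat >> h.py <<'E'
from scipy.spatial.transform import Rotation as Rt
def wsnap(f):
    o=robot.get_obs(); c=robot.camera('wrist'); cv2.imwrite('pics/'+f,c['color'][:,:,::-1])
    T=np.eye(4);T[:3,:3]=Rt.from_quat(o['tool_rot']).as_matrix();T[:3,3]=o['position']
    M=np.linalg.inv(T@np.array(c['tool_from_camera'])); c['R']=M[:3,:3];c['t']=M[:3,3]; c['obs']=o
    return c
def cloud(c):
    K=np.array(c['camera_matrix']);z=c['z_map'];v,u=np.mgrid[:480,:640]
    P=(np.stack([u,v,np.ones_like(u)],-1)@np.linalg.inv(K).T)*z[...,None]
    return (P-c['t'])@c['R'], z>0
E
python3 - <<'E'
from h import *
np.set_printoptions(precision=4,suppress=True)
c=wsnap('w2.png');o=c['obs'];print(o['time'],o['position'],Rt.from_quat(o['tool_rot']).as_euler('zyx',degrees=True),o['ft_force'])
for k in('handpiece_mid','handpiece_rear'):
    for r in robot.spot_point('wrist',k)[:2]: print(k,r['conf'],np.round(r['at'],1),ray(c,r['at'],.013),dep(c,r['at']))
P,ok=cloud(c)
m=ok&(P[...,2]>.016)&(P[...,2]<.03)&(np.hypot(P[...,0]-.445,P[...,1]+.329)<.055)
Q=P[m];print(len(Q),cv2.minAreaRect(Q[:,:2].astype(np.float32)*1000),cv2.fitLine(Q[:,:2].astype(np.float32)*1000,cv2.DIST_HUBER,0,.01,.01).ravel(),np.percentile(Q[:,2],[50,95,99]))
m=ok&(P[...,2]>.009)&(P[...,2]<.04)&(np.hypot(P[...,0]-.445,P[...,1]+.329)<.12)
Q=P[m][:,:2]; l=cv2.fitLine(Q.astype(np.float32)*1000,cv2.DIST_HUBER,0,.01,.01).ravel();print(l)
E
```

```text
1.85 [ 0.4433 -0.3323  0.1509] [-47.911    0.03   179.9247] [-0.3532  0.3434 -0.5675]
handpiece_mid 0.75 [313.6 226.5] [ 0.4362 -0.3303  0.013 ] [ 0.4379 -0.3287  0.023 ]
4291 ((439.72991943359375, -325.3466796875), (109.90516662597656, 21.365642547607422), 54.981388092041016) [   0.575     0.8182  441.6218 -323.4966] [0.0225 0.0244 0.0251]
[   0.5704    0.8214  452.0736 -308.6354]
```

View pics/w2.png

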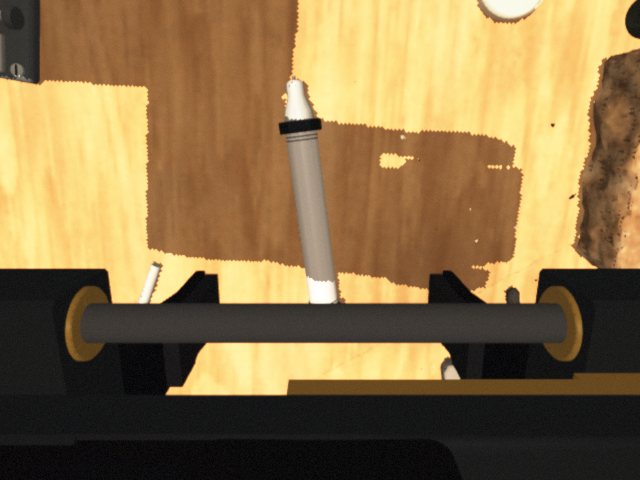

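The wrist view shows the barrel running from the collar (300,127) down to (322,300), nose tip at (294,82). Its yaw looks nearer 55° than 48°, so I'll check that against the top cloud.

Run:
```python
from h import *
np.set_printoptions(precision=4,suppress=True)
c=wsnap('w3.png')
for n,at,z in(('tip',(293.5,80),.013),('collar rear edge',(301.5,133),.0245),('collar front top',(299,119),.025)):print(n,ray(c,at,z),dep(c,at))
d=np.array([.573,.8195]);p=np.array([.4416,-.3235])
P,ok=cloud(c);
im=c['color'].sum(2)
S=(P[...,:2]-p)
s=S@d; w=S@[-d[1],d[0]]
m=ok&(abs(w)<.004)&(P[...,2]>.008)
for a in np.arange(.03,.13,.002):
    k=m&(abs(s-a)<.001)
    if k.sum(): print(round(a,3),int(im[k].mean()),round(float(P[...,2][k].mean()),4),end=' | ')
print()
t=snap('top','t3.png')
P,ok=cloud(t)
m=ok&(P[...,2]>.008)&(P[...,2]<.04)&(np.hypot(P[...,0]-.445,P[...,1]+.329)<.09)
Q=P[m][:,:2].astype(np.float32)*1000
print(len(Q),cv2.fitLine(Q,cv2.DIST_HUBER,0,.01,.01).ravel(),cv2.minAreaRect(Q))
cv2.imwrite('pics/t3z.png',cv2.resize(t['color'][215:305,315:425,::-1],(770,630),interpolation=cv2.INTER_CUBIC))
```

```text
tip [ 0.4944 -0.2463  0.013 ] [ 0.4944 -0.2468  0.0171]
collar rear edge [ 0.4752 -0.2758  0.0245] [ 0.4752 -0.2757  0.0232]
collar front top [ 0.4802 -0.2681  0.025 ] [ 0.4802 -0.2681  0.0253]
0.03 475 0.0235 | 0.032 472 0.0236 | 0.034 474 0.0237 | 0.036 475 0.0236 | 0.038 474 0.0235 | 0.04 477 0.0235 | 0.042 475 0.0236 | 0.044 475 0.0237 | 0.046 478 0.0234 | 0.048 476 0.0235 | 0.05 479 0.0235 | 0.052 478 0.0238 | 0.054 398 0.0236 | 0.056 408 0.0236 | 0.058 407 0.0235 | 0.06 227 0.0249 | 0.062 67 0.0257 | 0.064 67 0.0259 | 0.066 77 0.026 | 0.068 467 0.0244 | 0.07 721 0.0225 | 0.072 719 0.0221 | 0.074 714 0.0219 | 0.076 716 0.0209 | 0.078 711 0.0203 | 0.08 709 0.0197 | 0.082 706 0.019 | 0.084 697 0.0182 | 0.086 700 0.0182 | 0.088 703 0.0182 | 0.09 697 0.0184 | 0.092 678 0.0181 | 0.094 579 0.0165 | 0.096 423 0.0135 | 
125 [   0.5848    0.8112  481.9388 -269.0807] ((476.43780517578125, -279.5272216796875), (62.300079345703125, 23.778072357177734), 52.83411407470703)
```

View pics/t3z.png

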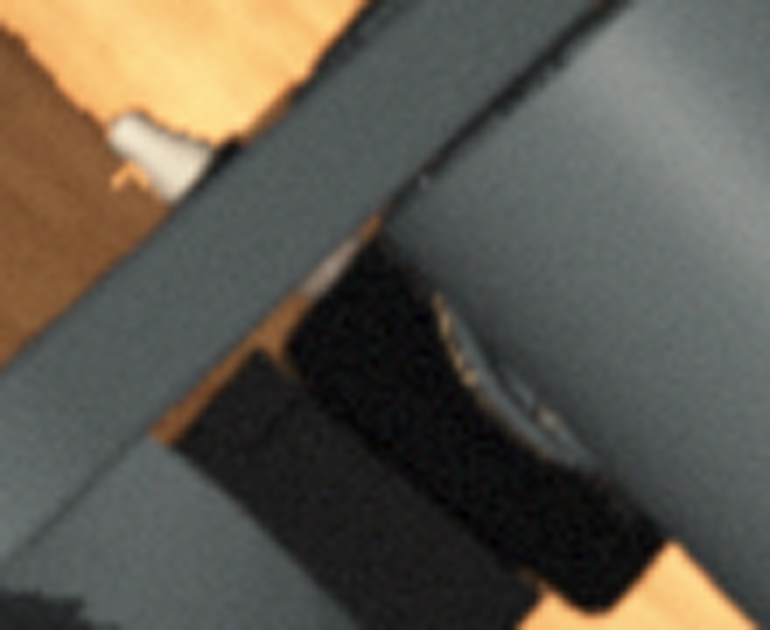

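Run:
```python
from h import *
t=robot.camera('top')
o=np.array([.443,-.0245]);d=np.array([np.cos(np.radians(38.4)),np.sin(np.radians(38.4))]);n=np.array([-d[1],d[0]])
for at in((347,515),(405,467),(440,500),(378,557)):
    X=ray(t,(at[0]/5+160-.4,at[1]/5+200-.4),.064)[:2]-o; print(X@d,X@n)
```

```text
-0.07791048198780923 0.014157350050844465
-0.0779645709068877 -0.012343367217225974
-0.09489863566630356 -0.014551666689502606
-0.09637492571212614 0.015006858814343825
```

Request:
move_arm --rows '[-5,-1,-30,0,0,0.062,0,-4,0,-40,0,0,0.062,0,0,0,-40,0,0,0,0,0,0,-25,0,0,0,0,0,0,-10,0,0,0,0,0,0,-2,0,0,0,0.3,0,0,0,0,0,0,0.5]' --grip_force 45

```text
time: 2.85
position: [0.4347, -0.3329, 0.0042]
tool_rot: [0.887, 0.462, 0.0, 0.001]
ft_force: [0.3, -0.6, 0.0]
grip_width: 0.0778
```

Run:
```python
from h import *
np.set_printoptions(precision=4,suppress=True)
c=wsnap('w4.png');o=c['obs'];print(o['time'],o['position'],Rt.from_quat(o['tool_rot']).as_euler('zyx',degrees=True),o['ft_force'],o['grip_width'])
P,ok=cloud(c)
m=ok&(P[...,2]>.016)&(P[...,2]<.03)&(np.hypot(P[...,0]-.46,P[...,1]+.297)<.055)
Q=P[m];print(len(Q),cv2.fitLine(Q[:,:2].astype(np.float32)*1000,cv2.DIST_HUBER,0,.01,.01).ravel())
```

```text
2.85 [ 0.4347 -0.3329  0.0042] [-55.0299   0.0513 179.9443] [ 0.3448 -0.5944  0.0362] 0.0778313343089525
15845 [   0.5748    0.8183  465.1665 -288.4174]
```

View pics/w4.png

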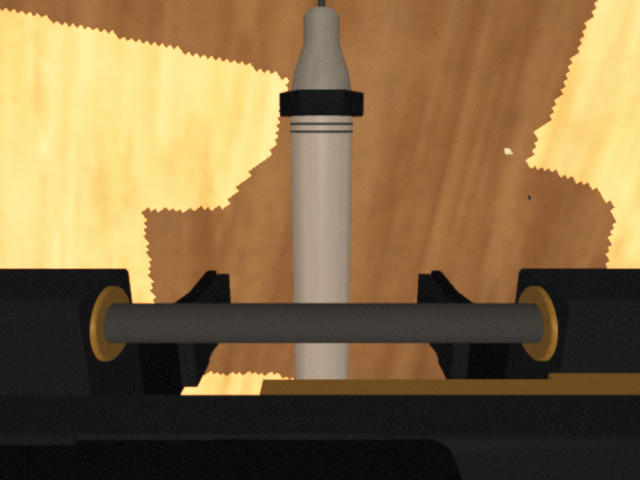

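The barrel (columns 293–352) sits centred between the jaws and aligned with them. I'll close on it.

Request:
move_arm --rows '[0,0,0,0,0,0,0.7,0,0,0,0,0,0,0.9,0,0,0,0,0,0,1,0,0,0,0,0,0,1,0,0,0,0,0,0,1,0,0,0,0,0,0,1,0,0,0,0,0,0,1,0,0,0,0,0,0,1,0,0,0,0,0,0,1]' --grip_force 45

```text
time: 3.8
position: [0.4343, -0.3322, 0.0035]
tool_rot: [0.887, 0.462, -0.0, -0.0]
ft_force: [1.2, 0.1, 0.4]
grip_width: 0.0209
```

Request:
move_arm --rows '[-5,0,25,0,0,0,1,-12,0,40,0,0,0,1,-13,0,40,0,0,0,1,0,40,0,0,0,-0.04,1,0,45,0,0,0,-0.04,1,0,45,0,0,0,-0.04,1,0,45,0,0,0,-0.04,1,15,45,0,0,0,-0.04,1,15,45,0,0,0,-0.04,1,13,35,0,0,0,-0.04,1,4,14,0,0,0,-0.01,1,0,0,0,0,0,0,1]'

```text
time: 5.0
position: [0.4513, -0.0161, 0.1084]
tool_rot: [0.944, 0.331, -0.0, -0.0]
ft_force: [0.2, -0.7, -0.6]
grip_width: 0.021
```

Run:
```python
from h import *
np.set_printoptions(precision=4,suppress=True)
c=wsnap('w5.png');o=c['obs'];print(o['time'],o['position'],Rt.from_quat(o['tool_rot']).as_euler('zyx',degrees=True),o['ft_force'],o['grip_width'])
s=snap('side','s5.png');cv2.imwrite('pics/s5z.png',cv2.resize(s['color'][180:360,220:440,::-1],(770,630),interpolation=cv2.INTER_CUBIC))
t=snap('top','t5.png');
```

```text
5.0 [ 0.4513 -0.0161  0.1084] [ -38.6756   -0.0177 -179.9846] [ 0.2317 -0.7272 -0.578 ] 0.02101668687827026
```

View pics/w5.png

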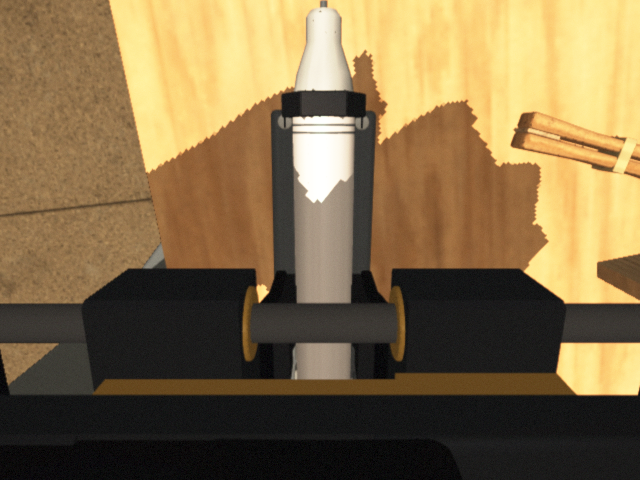

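View pics/s5z.png

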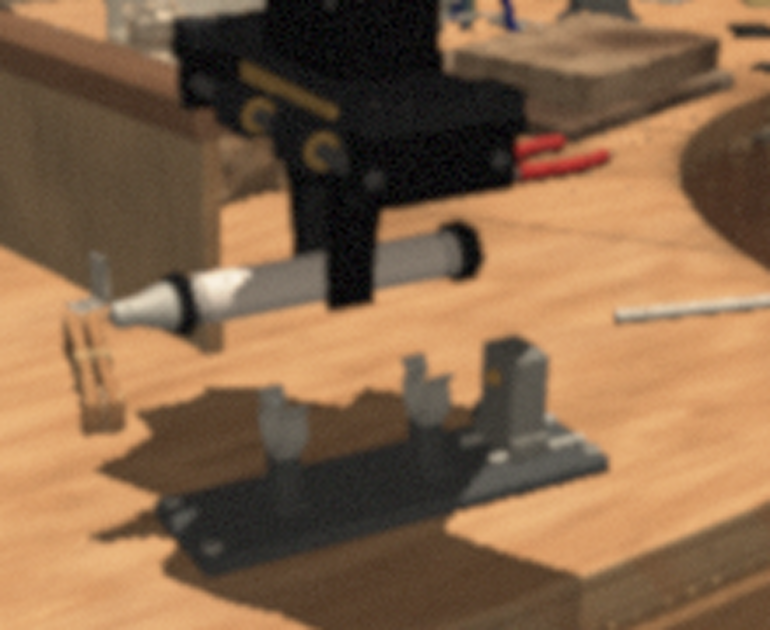

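View pics/t5.png

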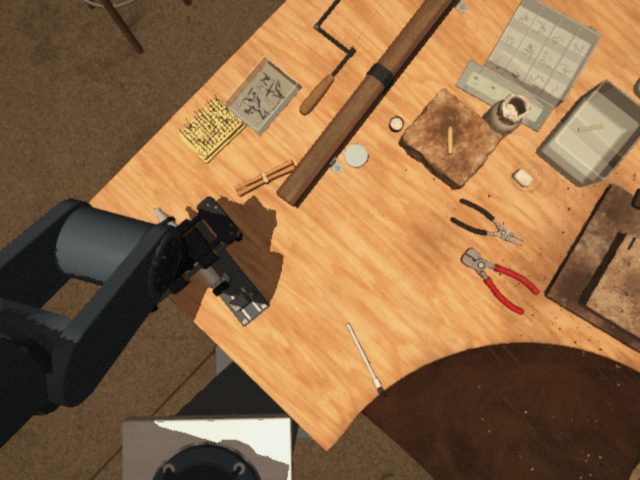

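The handpiece hovers over the cradle, and the plate (columns 272–376) is roughly symmetric about the barrel (294–353). I'll measure the lateral and yaw error, and the handpiece's axial place in the hand.

Run:
```python
from h import *
np.set_printoptions(precision=4,suppress=True)
c=wsnap('w6.png');o=c['obs'];p=o['position'];R=Rt.from_quat(o['tool_rot']).as_matrix()
P,ok=cloud(c); L=(P-p)@R   # tool coords
V=np.arange(480)[:,None]*np.ones((1,640))
# handpiece
m=ok&(abs(L[...,1])<.013)&(P[...,2]>.095)&(V<262)
Q=L[m]; 
b=m&(V>135)&(V<255)
rows=[]
for r in range(140,256,10):
    k=b[r]; 
    if k.sum()>5: rows.append((L[r][k][:,0].mean(),L[r][k][:,1].min(),L[r][k][:,1].max(),P[r][k][:,2].max()))
rows=np.array(rows)
print('barrel x,ylo,yhi,ztop\n',rows[::3]); mid=(rows[:,1]+rows[:,2])/2; print('axis y fit',np.polyfit(rows[:,0],mid,1))
print('barrel pitch fit',np.polyfit(rows[:,0],rows[:,3],1))
im=c['color'].astype(int).sum(2)
k=m&(im<150)&(V>80)&(V<125); print('collar x range',np.percentile(L[k][:,0],[2,50,98]), L[m][:,0].max())
# plate
m=ok&(P[...,2]>.006)&(P[...,2]<.016)
lo=[];
for r in range(115,262,8):
    k=m[r]&(abs(L[r][:,1])<.06)
    if k.sum()>5: y=L[r][k][:,1]; lo.append((L[r][k][:,0].mean(),y.min(),y.max(),P[r][k][:,2].mean()))
lo=np.array(lo);print('plate\n',lo[::3]);print(np.polyfit(lo[:,0],(lo[:,1]+lo[:,2])/2,1), np.polyfit(lo[:,0],lo[:,1],1),np.polyfit(lo[:,0],lo[:,2],1))
print('plate front x',L[m&(abs(L[...,1])<.04)][:,0].max())
# things at clip height
m=ok&(P[...,2]>.03)&(P[...,2]<.075);print(m.sum(), L[m][:,0].min() if m.any() else '',)
g=c['color'][240:400,230:420,::-1];cv2.imwrite('pics/w6z.png',cv2.resize(g,(760,640),interpolation=cv2.INTER_CUBIC))
# top view: clips+block
t=robot.camera('top');P,ok=cloud(t)
cv2.imwrite('pics/t6z.png',cv2.resize(t['color'][220:340,170:290,::-1],(600,600),interpolation=cv2.INTER_CUBIC))
```

```text
barrel x,ylo,yhi,ztop
 [[ 0.0635 -0.0103  0.0111  0.1295]
 [ 0.0536 -0.0101  0.0109  0.1299]
 [ 0.0431 -0.0104  0.0112  0.1295]
 [ 0.0324 -0.0101  0.0109  0.1296]]
axis y fit [-0.0011  0.0004]
barrel pitch fit [-0.0065  0.1301]
collar x range [0.0715 0.0751 0.0788] 0.10828902020768698
plate
 [[ 0.0749 -0.0337  0.03    0.0102]
 [ 0.0608 -0.0335  0.0297  0.0098]
 [ 0.0464 -0.0332  0.0293  0.0098]
 [ 0.0315 -0.0338  0.0293  0.0099]
 [ 0.0162 -0.0335  0.0289  0.0097]
 [ 0.0005 -0.0344  0.0296  0.0097]
 [-0.0158 -0.034   0.0293  0.0096]]
[ 0.0071 -0.0024] [ 0.0062 -0.0339] [0.0079 0.0292]
plate front x 0.08022693552214753
507 -0.09013808908274748
```

View pics/w6z.png

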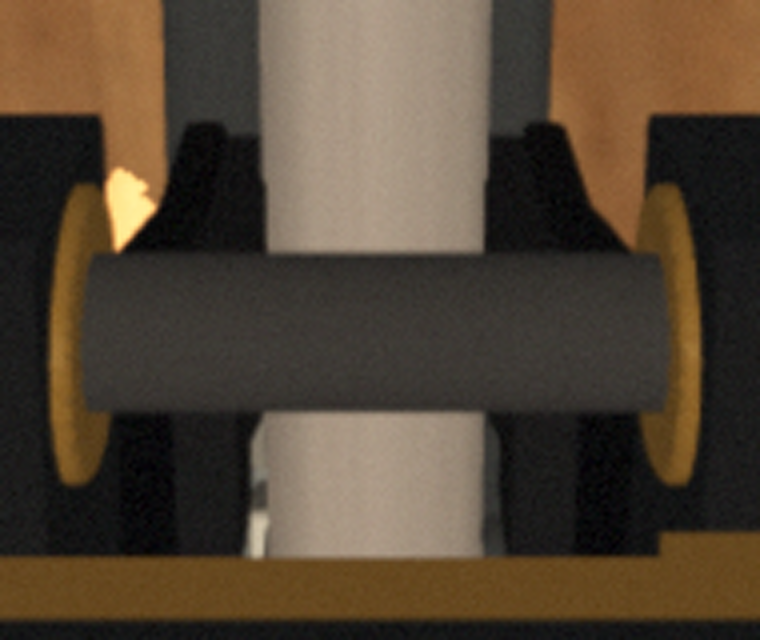

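View pics/t6z.png

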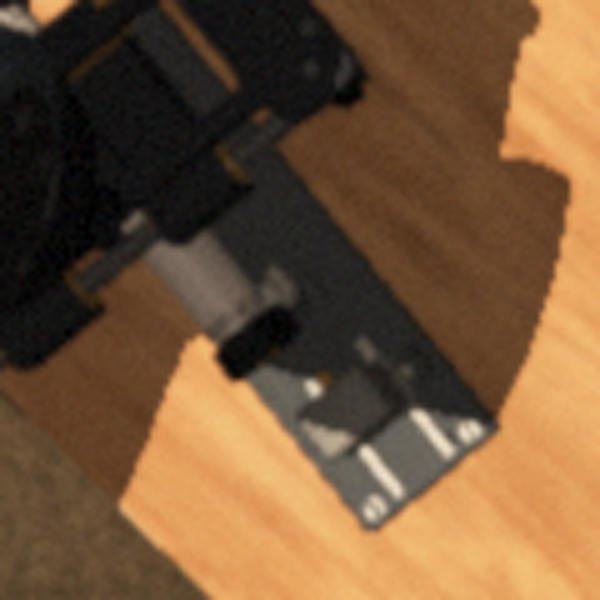

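Request:
move_arm --rows '[0,0,-20,0,0,-0.008,1,0,0,-15,0,0,0,1,0,0,-4,0,0,0,1,0,0,0,0,0,0,1]'

```text
time: 5.65
position: [0.4508, -0.0189, 0.0691]
tool_rot: [0.946, 0.325, -0.001, -0.0]
ft_force: [0.4, -0.4, -0.1]
grip_width: 0.0208
```

Run:
```python
from h import *
np.set_printoptions(precision=4,suppress=True)
c=wsnap('w7.png');o=c['obs'];print(o['time'],o['position'],o['ft_force'])
g=c['color'][150:400,180:470,::-1];cv2.imwrite('pics/w7z.png',cv2.resize(g,(696,600),interpolation=cv2.INTER_CUBIC))
s=snap('side','s7.png');cv2.imwrite('pics/s7z.png',cv2.resize(s['color'][220:360,250:410,::-1],(686,600),interpolation=cv2.INTER_CUBIC))
t=robot.camera('top')
cv2.imwrite('pics/t7z.png',cv2.resize(t['color'][220:340,170:290,::-1],(600,600),interpolation=cv2.INTER_CUBIC))
```

```text
5.65 [ 0.4508 -0.0189  0.0691] [ 0.3905 -0.4251 -0.0705]
```

View pics/w7z.png

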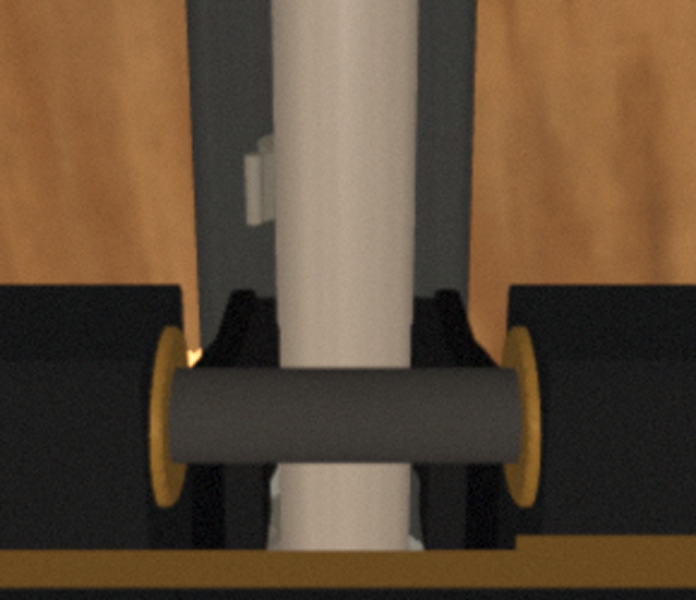

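View pics/s7z.png

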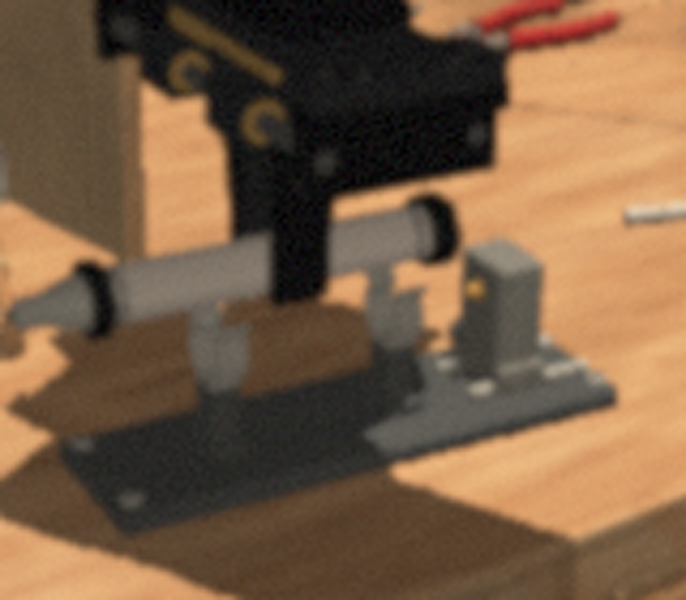

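View pics/t7z.png

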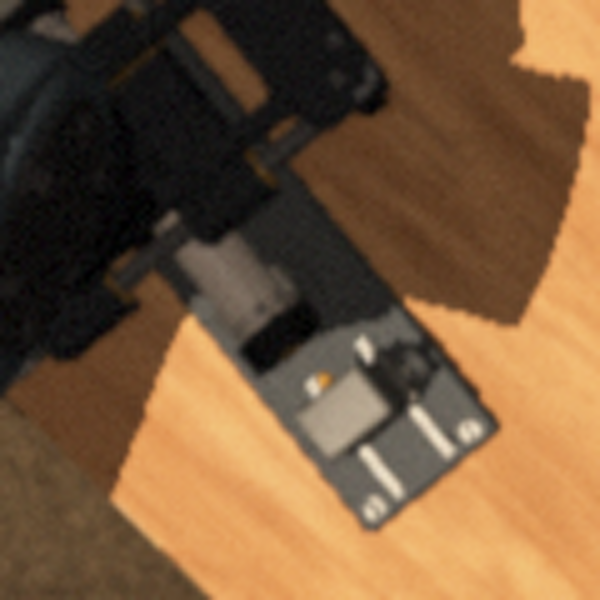

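The wrist view shows the front clip's left lip sticking out at zoomed (245–272, 150–225) while the right lip is hidden. So the barrel must go a few mm to the left, and I'll measure how much.

Run:
```python
from h import *
np.set_printoptions(precision=4,suppress=True)
c=wsnap('w8.png');o=c['obs'];p=o['position'];R=Rt.from_quat(o['tool_rot']).as_matrix();print(p)
P,ok=cloud(c); L=(P-p)@R
for zx,zy in((247,190),(252,170),(258,215),(258,190)):
    u,v=zx/2.4+180-.3,zy/2.4+150-.3; print((u,v),L[int(round(v)),int(round(u))],P[int(round(v)),int(round(u))][2],((ray(c,(u,v),.064)-p)@R)[:2])
m=ok&(P[...,2]>.045)&(P[...,2]<.07)&(L[...,0]>.01)&(abs(L[...,1])<.03)
Q=L[m];print(len(Q),Q.min(0),Q.max(0),P[m][:,2].max())
V=np.arange(480)[:,None]*np.ones((1,640))
b=ok&(abs(L[...,1])<.0135)&(P[...,2]>.06)
for r in range(150,262,25):
    k=b[r]&(P[r][:,2]>.075); print('barrel',L[r][k][:,0].mean(),L[r][k][:,1].min(),L[r][k][:,1].max(),P[r][k][:,2].max())
m=ok&(P[...,2]>.006)&(P[...,2]<.016)
for r in range(115,262,25):
    k=m[r]&(abs(L[r][:,1])<.06)
    if k.sum()>5: y=L[r][k][:,1]; print('plate',L[r][k][:,0].mean(),y.min(),y.max(),y.min()/2+y.max()/2)
```

```text
[ 0.4517 -0.0187  0.07  ]
(282.6166666666667, 228.86666666666667) [ 0.0268 -0.0164  0.0066] 0.06343877068997454 [ 0.027  -0.0165]
(284.7, 220.53333333333333) [ 0.0304 -0.0154  0.0057] 0.06433355336089179 [ 0.0305 -0.0156]
(287.2, 239.28333333333333) [ 0.0226 -0.0148  0.006 ] 0.06400120941362626 [ 0.0225 -0.0147]
(287.2, 228.86666666666667) [ 0.0268 -0.0148  0.0065] 0.06353039771131243 [ 0.027  -0.0146]
427 [ 0.0108 -0.0183  0.0001] [0.0327 0.0183 0.0244] 0.06996172847102798
barrel 0.060229428668917936 -0.010349578576098131 0.011322006194346807 0.09089791516026727
barrel 0.05183768700572355 -0.010192104568609096 0.010938312018081556 0.09140442703582086
barrel 0.04316574658999075 -0.010383643953129991 0.011238918322474072 0.09192745084024967
barrel 0.034273376859929275 -0.010162290745004118 0.010952310606140683 0.09134693288433998
barrel 0.024976237893586894 -0.01031385429188179 0.011089055124599942 0.09150200240894096
plate 0.07377832389459878 -0.034886188352901706 0.028609161156288643 -0.003138513598306532
plate 0.061317667356226735 -0.034238303953005575 0.028425649082268373 -0.0029063274353686008
plate 0.048457415543596 -0.03429189400203994 0.028408645972235934 -0.0029416240149020036
plate 0.03522658750404689 -0.034322387091715784 0.02897261277052533 -0.002674887160595227
plate 0.021599696521125037 -0.034207349278588726 0.028555199688301 -0.0028260747951438635
plate 0.0074666404902034205 -0.03429231824950114 0.028637242344382245 -0.002827537952559446
```

Request:
move_arm --rows '[-2,2,0,0,0,0,1,0,0,-6,0,0,0,1,0,0,-5,0,0,0,1,0,0,0,0,0,0,1]'

```text
time: 6.25
position: [0.4488, -0.016, 0.0579]
tool_rot: [0.946, 0.325, -0.001, -0.0]
ft_force: [-0.3, 0.7, -1.0]
grip_width: 0.0213
```

```bash
cat > m.py <<'E'
from h import *
import sys
np.set_printoptions(precision=4,suppress=True)
c=wsnap(sys.argv[1]+'.png');o=c['obs'];p=o['position'];R=Rt.from_quat(o['tool_rot']).as_matrix();print(o['time'],p,o['ft_force'],o['moment'],o['grip_width'])
P,ok=cloud(c); L=(P-p)@R
m=ok&(P[...,2]>.006)&(P[...,2]<.016)
for r in range(115,262,45):
    k=m[r]&(abs(L[r][:,1])<.06)
    if k.sum()>5: y=L[r][k][:,1]; print('plate',L[r][k][:,0].mean(),y.min()/2+y.max()/2)
g=c['color'][150:400,180:470,::-1];cv2.imwrite('pics/'+sys.argv[1]+'z.png',cv2.resize(g,(696,600),interpolation=cv2.INTER_CUBIC))
V=np.arange(480)[:,None]*np.ones((1,640))
b=ok&(abs(L[...,1])<.0135)&(L[...,0]>.02)&(L[...,2]<.01)
for r in range(150,262,50):
    k=b[r]; print('barrel',L[r][k][:,0].mean(),L[r][k][:,1].min()/2+L[r][k][:,1].max()/2,P[r][k][:,2].max())
E
python3 m.py w9
```

```text
6.25 [ 0.4488 -0.016   0.0579] [-0.3189  0.6539 -1.0065] [-0.0323  0.0265  0.0073] 0.021263955043733813
plate 0.07341683679256686 0.0008993885204635951
plate 0.05197369412476094 0.0012569101459555115
plate 0.029290664798743087 0.0009958389831334607
plate 0.005427983592355396 0.0007639479096176564
barrel 0.06023764881693851 0.00043934994034283 0.07937516945016049
barrel 0.043127457497846286 0.00042542371020411196 0.07938152017669133
barrel 0.02449383182786749 0.0002126908891441322 0.07878890098041734
```

View pics/w9z.png

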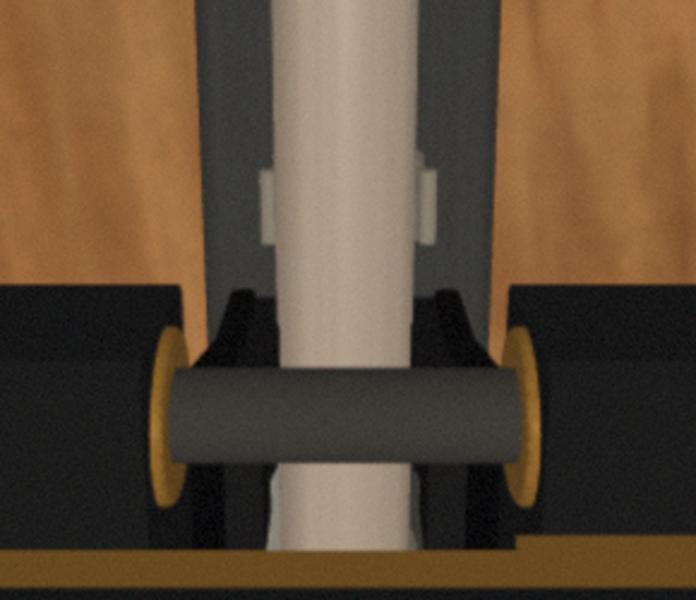

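The lips now show on both sides (260 and 437 zoomed, barrel centre 345), leaving about 0.6 mm to trim. I'll press down in small steps while reading the force.

Request:
move_arm --rows '[0.4,-0.5,-1,0,0,0,1,0,0,-1,0,0,0,1,0,0,-1,0,0,0,1,0,0,-1,0,0,0,1,0,0,0,0,0,0,1]' --grip_force 55

```text
time: 6.8
position: [0.4497, -0.0166, 0.055]
tool_rot: [0.946, 0.325, 0.0, 0.0]
ft_force: [-1.0, 0.8, 4.7]
grip_width: 0.0207
```

Request:
move_arm --rows '[0,0,-1,0,0,0,1,0,0,-1,0,0,0,1,0,0,0,0,0,0,1]'

```text
time: 7.1
position: [0.4498, -0.0166, 0.0534]
tool_rot: [0.946, 0.325, 0.0, 0.0]
ft_force: [-1.2, 1.2, 9.0]
grip_width: 0.0204
```

Request:
move_arm --rows '[0,0,-1,0,0,0,1,0,0,-1,0,0,0,1,0,0,0,0,0,0,1]'

```text
time: 7.4
position: [0.4499, -0.0165, 0.0515]
tool_rot: [0.946, 0.325, 0.0, 0.0]
ft_force: [-1.5, 2.6, 8.7]
grip_width: 0.0206
```

Request:
move_arm --rows '[0,0,-1,0,0,0,1,0,0,-1,0,0,0,1,0,0,0,0,0,0,1]'

```text
time: 7.7
position: [0.4498, -0.0165, 0.0493]
tool_rot: [0.946, 0.325, 0.0, 0.0]
ft_force: [-0.9, 1.5, 7.8]
grip_width: 0.0205
```

Request:
move_arm --rows '[0,0,-1,0,0,0,1,0,0,-1,0,0,0,1,0,0,0,0,0,0,1]'

```text
time: 8.0
position: [0.4497, -0.0165, 0.0471]
tool_rot: [0.946, 0.325, 0.0, 0.0]
ft_force: [-0.5, 1.8, 5.8]
grip_width: 0.0205
```

Request:
move_arm --rows '[0,0,-1,0,0,0,1,0,0,-1,0,0,0,1,0,0,0,0,0,0,1]'

```text
time: 8.3
position: [0.4495, -0.0165, 0.0444]
tool_rot: [0.946, 0.325, -0.0, -0.0]
ft_force: [-0.5, 1.3, -0.3]
grip_width: 0.0205
```

```bash
python3 m.py w10
python3 - <<'E'
from h import *
s=snap('side','s10.png');cv2.imwrite('pics/s10z.png',cv2.resize(s['color'][220:360,250:410,::-1],(686,600),interpolation=cv2.INTER_CUBIC))
E
```

```text
8.3 [ 0.4495 -0.0165  0.0444] [-0.4839  1.331  -0.2911] [0.3049 0.1158 0.0289] 0.020528755872405328
plate 0.07303824547487153 9.506019187857477e-05
plate 0.05297803260205501 -9.308167091189035e-05
plate 0.031741856230087316 -7.139190933260278e-05
plate 0.009282811576030241 0.00017298162686588126
barrel 0.06023096942788448 0.00018866421781327507 0.0661473576731723
barrel 0.04310576373066964 0.0004897938658105167 0.06523277609987925
barrel 0.024786130734931782 9.497655084956397e-05 0.06593404777953273
```

View pics/s10z.png

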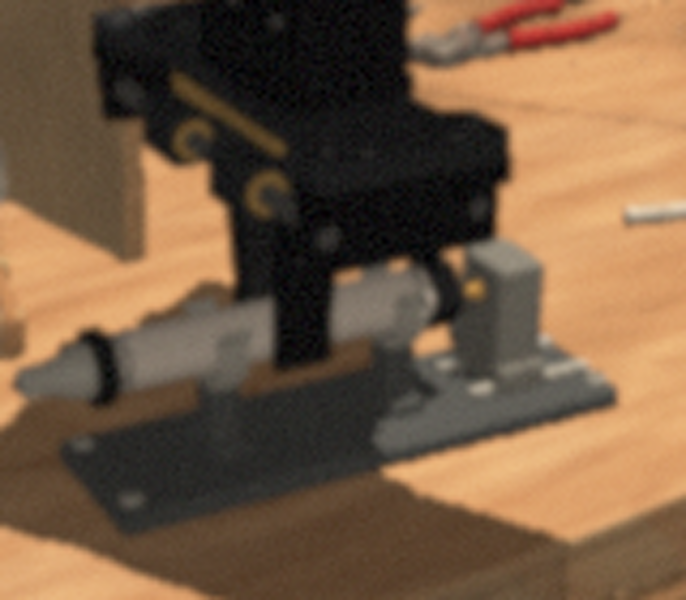

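The force peaked near 9 N and is dropping. The barrel is entering the clips, with its axis at about 54.6 mm. I'll continue to the seat.

Request:
move_arm --rows '[0,0,-1,0,0,0,1,0,0,-1,0,0,0,1,0,0,0,0,0,0,1]'

```text
time: 8.7
position: [0.4493, -0.0166, 0.042]
tool_rot: [0.946, 0.325, -0.0, -0.0]
ft_force: [-0.9, 1.2, -6.2]
grip_width: 0.021
```

Request:
move_arm --rows '[0,0,-1,0,0,0,1,0,0,0,0,0,0,1]'

```text
time: 8.9
position: [0.4493, -0.0166, 0.0412]
tool_rot: [0.946, 0.325, -0.0, -0.0]
ft_force: [-1.2, 1.5, -6.9]
grip_width: 0.0207
```

Request:
move_arm --rows '[0,0,-1,0,0,0,1,0,0,0,0,0,0,1]'

```text
time: 9.1
position: [0.4493, -0.0166, 0.0405]
tool_rot: [0.946, 0.325, -0.0, -0.0]
ft_force: [-1.5, 1.7, -4.4]
grip_width: 0.0208
```

```bash
python3 m.py w11
```

```text
9.1 [ 0.4493 -0.0166  0.0405] [-1.5274  1.7404 -4.4336] [0.2252 0.1613 0.0137] 0.020801276419349632
plate 0.07293229993900904 1.7519200612846342e-05
plate 0.053261872698102536 0.0002719036721966321
plate 0.032493894149046174 0.00022208192516024947
plate 0.010554841533381331 0.0002466487025391609
barrel 0.06024848193623379 0.0002134472247354918 0.06219223760459677
barrel 0.0431567078777474 0.00047271912969663876 0.06194112023868636
barrel 0.02559246814331646 2.3383580997237384e-05 0.06469826858548439
```

Request:
move_arm --rows '[0,0,-0.5,0,0,0,1,0,0,-0.5,0,0,0,1,0,0,0,0,0,0,1]'

```text
time: 9.45
position: [0.4493, -0.0166, 0.0403]
tool_rot: [0.946, 0.325, -0.0, -0.0]
ft_force: [-3.0, 2.1, 6.4]
grip_width: 0.0203
```

Request:
move_arm --rows '[0,0,-0.5,0,0,0,1,0,0,0,0,0,0,1]'

```text
time: 9.65
position: [0.4493, -0.0166, 0.0403]
tool_rot: [0.946, 0.325, 0.0, 0.0]
ft_force: [-3.6, 1.6, 11.0]
grip_width: 0.0208
```

```bash
python3 m.py w12
python3 - <<'E'
from h import *
s=snap('side','s12.png');cv2.imwrite('pics/s12z.png',cv2.resize(s['color'][220:360,250:410,::-1],(686,600),interpolation=cv2.INTER_CUBIC))
E
```

```text
9.65 [ 0.4493 -0.0166  0.0403] [-3.6433  1.6306 10.9811] [0.3336 0.5883 0.0138] 0.02084433626933518
plate 0.07293016872013809 -8.719763321513377e-05
plate 0.0532877607988391 0.00031121628916334215
plate 0.032507392821499365 0.0002513213277260777
plate 0.010572809217818337 0.00020956336748255942
barrel 0.060248232087190705 0.00014265600843081823 0.06168053512141996
barrel 0.04315352396832958 0.000532862462796743 0.06162826910713636
barrel 0.02560370968862466 -2.3716982881036124e-05 0.06482304162842684
```

View pics/s12z.png

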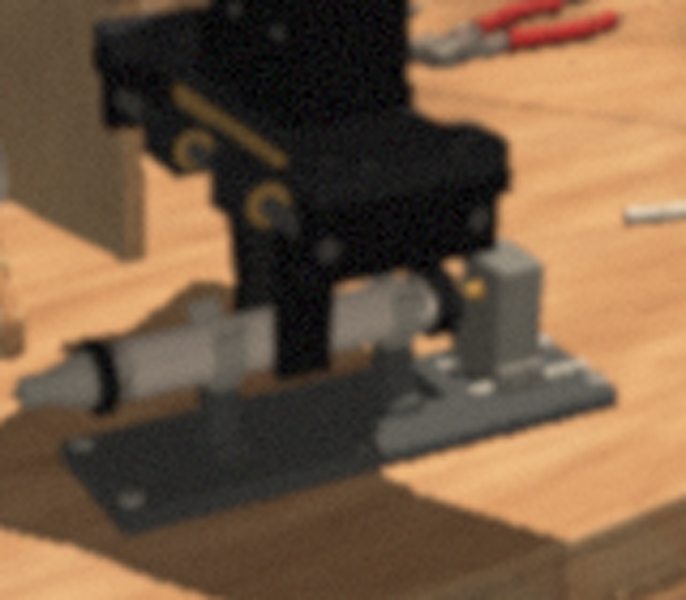

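View pics/w12z.png

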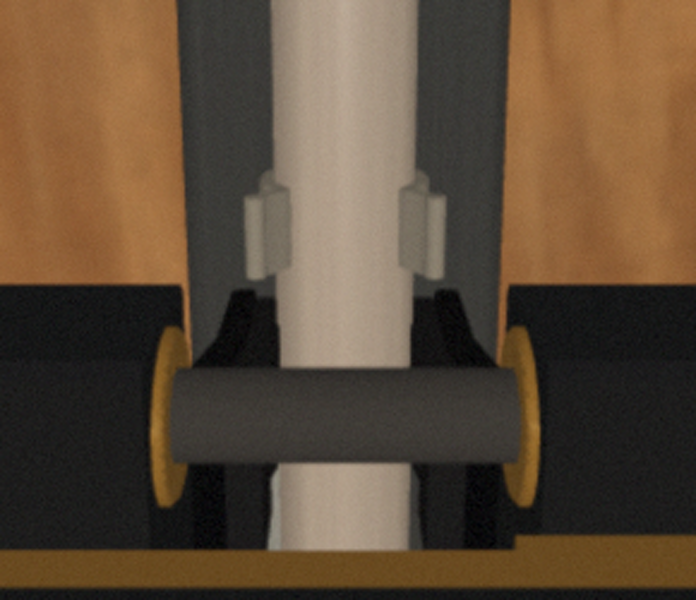

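Both lips wrap the barrel, the axis is at about 51 mm, and the force rises sharply at a fixed height, so it is seated. I'll take off the downward load, then slide back.

Request:
move_arm --rows '[0,0,0.8,0,0,0,1,0,0,0,0,0,0,1]'

```text
time: 9.95
position: [0.4493, -0.0166, 0.0403]
tool_rot: [0.946, 0.325, -0.0, -0.0]
ft_force: [-3.4, 1.4, 7.4]
grip_width: 0.0208
```

Request:
move_arm --rows '[-0.8,-0.6,0,0,0,0,1,-0.8,-0.6,0,0,0,0,1,-0.8,-0.6,0,0,0,0,1]'

```text
time: 10.25
position: [0.4482, -0.0177, 0.0404]
tool_rot: [0.946, 0.325, 0.001, -0.0]
ft_force: [-0.2, 8.2, 5.6]
grip_width: 0.0204
```

Request:
move_arm --rows '[-0.8,-0.6,0,0,0,0,1,-0.8,-0.65,0,0,0,0,1,-0.8,-0.65,0,0,0,0,1]'

```text
time: 10.55
position: [0.4458, -0.0196, 0.0404]
tool_rot: [0.946, 0.325, 0.001, -0.0]
ft_force: [0.4, 7.7, 6.2]
grip_width: 0.0206
```

```bash
python3 m.py w13
python3 - <<'E'
from h import *
t=robot.camera('top')
cv2.imwrite('pics/t13z.png',cv2.resize(t['color'][240:330,190:280,::-1],(600,600),interpolation=cv2.INTER_CUBIC))
E
```

```text
10.55 [ 0.4458 -0.0196  0.0404] [0.4205 7.743  6.2143] [ 1.3348  0.0123 -0.0139] 0.020620935611846514
plate 0.07298349741699753 0.00012560695845199518
plate 0.053268000997966525 0.00010728738770991383
plate 0.0324926908860618 1.4750222433589782e-05
plate 0.010544456643954965 0.00030909339179999856
barrel 0.0602450455021395 0.00022967857268692445 0.062163427911101965
barrel 0.04315609846936496 0.00024342067728075432 0.06175119749362083
barrel 0.025337337200736332 -1.0476192973875309e-05 0.06444914542931551
```

View pics/t13z.png

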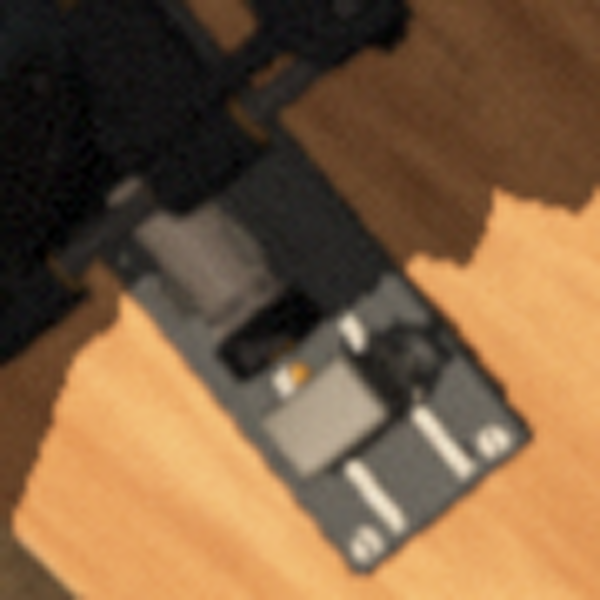

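Sliding takes about 5 N, with some side and downward load. I'll trim those off and continue, as the pin is still about 4 mm from the rear face.

Request:
move_arm --rows '[-0.3,0.4,0.8,0,0,0,1,0,0,0,0,0,0,1]'

```text
time: 10.85
position: [0.4453, -0.0198, 0.0405]
tool_rot: [0.946, 0.325, 0.001, 0.0]
ft_force: [0.3, 4.5, -2.3]
grip_width: 0.0206
```

Request:
move_arm --rows '[-0.8,-0.6,0,0,0,0,1,-0.8,-0.6,0,0,0,0,1,-0.8,-0.6,0,0,0,0,1]'

```text
time: 11.15
position: [0.4425, -0.022, 0.0405]
tool_rot: [0.946, 0.325, 0.0, 0.0]
ft_force: [1.3, 3.5, -5.2]
grip_width: 0.0206
```

Request:
move_arm --rows '[-0.8,-0.6,0,0,0,0,1,-0.8,-0.65,0,0,0,0,1,0,0,0,0,0,0,1]'

```text
time: 11.45
position: [0.4408, -0.0233, 0.0406]
tool_rot: [0.946, 0.325, 0.0, 0.0]
ft_force: [0.9, 3.6, -6.3]
grip_width: 0.0209
```

```bash
python3 m.py w14
python3 - <<'E'
from h import *
t=robot.camera('top')
cv2.imwrite('pics/t14z.png',cv2.resize(t['color'][240:330,190:280,::-1],(600,600),interpolation=cv2.INTER_CUBIC))
E
```

```text
11.45 [ 0.4408 -0.0233  0.0406] [ 0.8774  3.5846 -6.3483] [ 0.572  -0.2102  0.0198] 0.020936706890595493
plate 0.07298054093275062 2.288998247782642e-06
plate 0.05325468524627524 -4.2474526969246695e-05
plate 0.03246386479324586 0.00015212137320494076
plate 0.010505276569400271 0.00021660399873316832
barrel 0.06024723238453196 0.00020326700499694386 0.062255182850337785
barrel 0.04343191764335071 7.604921539482688e-05 0.06449712984529889
barrel 0.02502122249422679 0.0004446563305040025 0.061591677425008824
```

View pics/t14z.png

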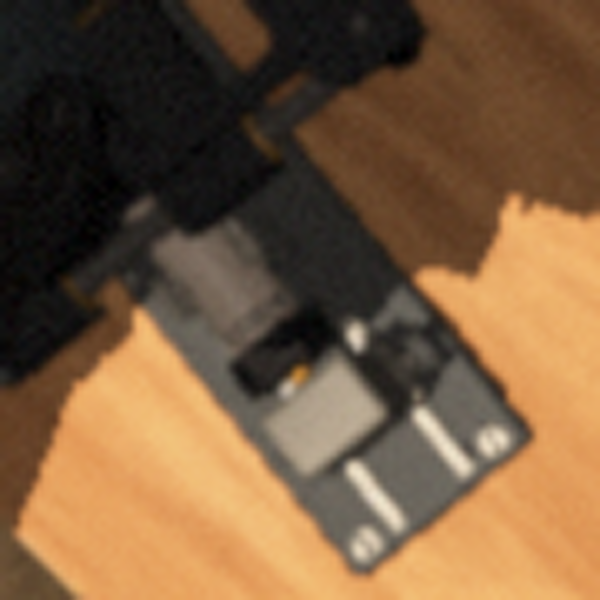

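View pics/w14.png

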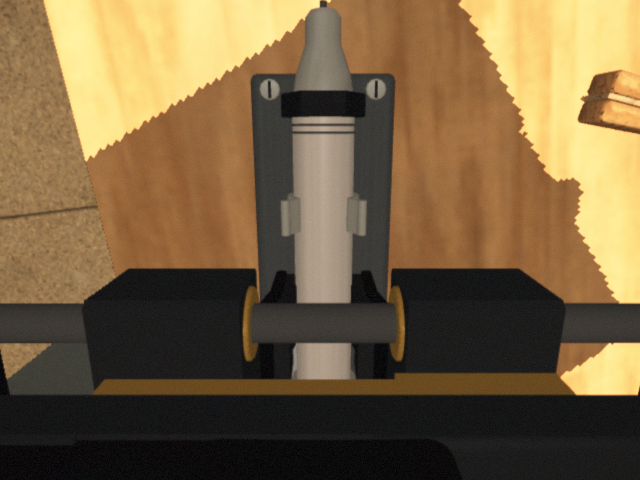

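The handpiece follows without slipping: the collar stays at rows 92–115 in the wrist view. The gap to the block is now a few mm, so I'll use smaller steps with force checks.

Request:
move_arm --rows '[-0.8,-0.6,-0.5,0,0,0,1,-0.8,-0.6,0,0,0,0,1,0,0,0,0,0,0,1]'

```text
time: 11.85
position: [0.4394, -0.0244, 0.0405]
tool_rot: [0.946, 0.325, 0.001, 0.0]
ft_force: [1.1, 3.8, -0.6]
grip_width: 0.0206
```

Request:
move_arm --rows '[-0.8,-0.6,0,0,0,0,1,0,0,0,0,0,0,1]'

```text
time: 12.05
position: [0.4387, -0.025, 0.0404]
tool_rot: [0.946, 0.325, 0.0, 0.0]
ft_force: [1.3, 4.4, -0.7]
grip_width: 0.0206
```

Request:
move_arm --rows '[-0.8,-0.6,0,0,0,0,1,0,0,0,0,0,0,1]'

```text
time: 12.25
position: [0.4379, -0.0256, 0.0404]
tool_rot: [0.946, 0.325, 0.001, 0.0]
ft_force: [1.5, 4.2, 1.4]
grip_width: 0.0207
```

Run:
```python
from h import *
t=robot.camera('top')
cv2.imwrite('pics/t15z.png',cv2.resize(t['color'][240:330,190:280,::-1],(600,600),interpolation=cv2.INTER_CUBIC))
s=snap('side','s15.png');cv2.imwrite('pics/s15z.png',cv2.resize(s['color'][230:330,310:410,::-1],(600,600),interpolation=cv2.INTER_CUBIC))
```

```text
(no output)
```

View pics/t15z.png

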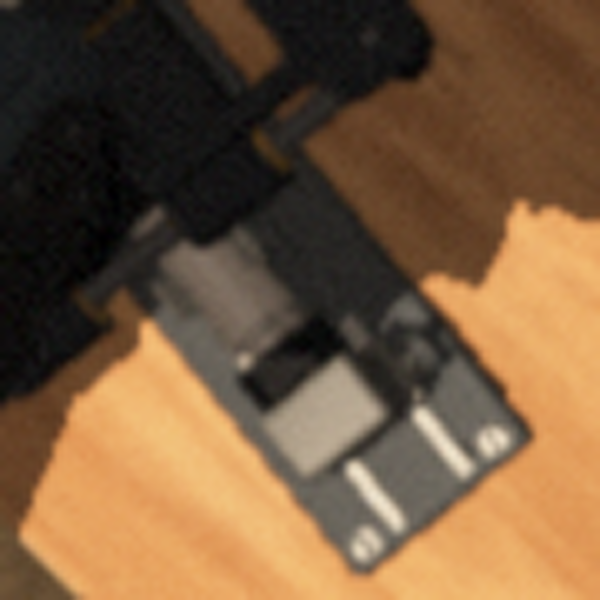

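View pics/s15z.png

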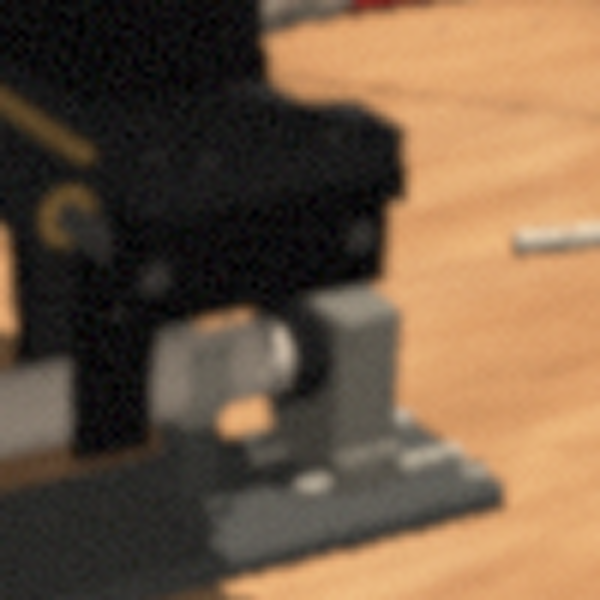

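The rear collar nearly touches the block: the pin is hidden in the top view at about (285,375). I'll continue in 0.5 mm steps and watch for the stop.

Request:
move_arm --rows '[-0.4,-0.3,0,0,0,0,1,0,0,0,0,0,0,1]'

```text
time: 12.55
position: [0.4376, -0.0258, 0.0404]
tool_rot: [0.946, 0.325, 0.001, 0.0]
ft_force: [3.2, 4.3, 1.4]
grip_width: 0.0209
```

Request:
move_arm --rows '[-0.4,-0.3,0,0,0,0,1,0,0,0,0,0,0,1]'

```text
time: 12.75
position: [0.4372, -0.0261, 0.0404]
tool_rot: [0.946, 0.325, 0.001, 0.0]
ft_force: [2.9, 4.1, 1.7]
grip_width: 0.0211
```

Request:
move_arm --rows '[-0.4,-0.3,0,0,0,0,1,0,0,0,0,0,0,1]'

```text
time: 12.95
position: [0.437, -0.0262, 0.0404]
tool_rot: [0.946, 0.325, 0.001, 0.0]
ft_force: [3.4, 5.8, 1.4]
grip_width: 0.0209
```

Request:
move_arm --rows '[-0.4,-0.3,0,0,0,0,1,0,0,0,0,0,0,1]'

```text
time: 13.15
position: [0.4371, -0.0263, 0.0404]
tool_rot: [0.946, 0.325, 0.001, 0.0]
ft_force: [4.4, 8.2, 0.7]
grip_width: 0.0207
```

Request:
move_arm --rows '[-0.3,-0.2,0,0,0,0,1,0,0,0,0,0,0,1]'

```text
time: 13.35
position: [0.437, -0.0263, 0.0404]
tool_rot: [0.946, 0.325, 0.002, 0.0]
ft_force: [5.1, 10.4, 0.6]
grip_width: 0.0208
```

The axial force has risen from about 5 N to 10 N with no movement, so it has reached a stop. I'll check it in the pictures.

```bash
python3 - <<'E'
from h import *
t=robot.camera('top')
cv2.imwrite('pics/t16z.png',cv2.resize(t['color'][240:330,190:280,::-1],(600,600),interpolation=cv2.INTER_CUBIC))
s=snap('side','s16.png');cv2.imwrite('pics/s16z.png',cv2.resize(s['color'][230:330,310:410,::-1],(600,600),interpolation=cv2.INTER_CUBIC))
E
python3 m.py w16
```

```text
13.45 [ 0.437  -0.0263  0.0404] [ 5.0882 10.5746  1.4834] [ 1.7829 -0.8497  0.0153] 0.020879864548420016
plate 0.07298290647084542 7.961999328662955e-05
plate 0.05325929567382595 1.300714148830609e-05
plate 0.03246424108878441 8.949800218899934e-05
plate 0.010527381043997946 0.0003760197705185847
barrel 0.060234636812621596 0.00026700208863530365 0.062146847628226407
barrel 0.04346026479103161 7.632193241088794e-05 0.06539470035572156
barrel 0.025032255708311756 0.00019346479578924262 0.061300693464097666
```

View pics/t16z.png

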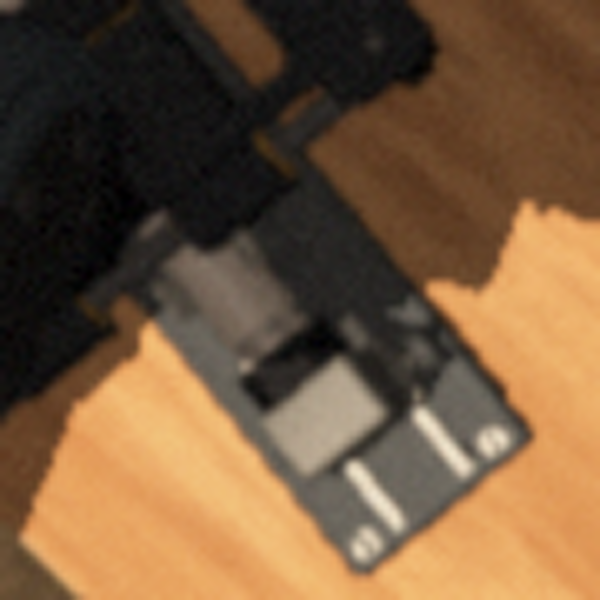

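View pics/s16z.png

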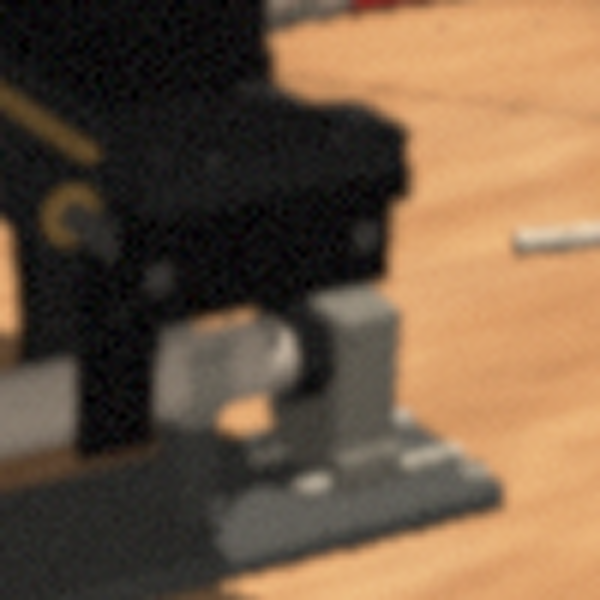

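View pics/w16.png

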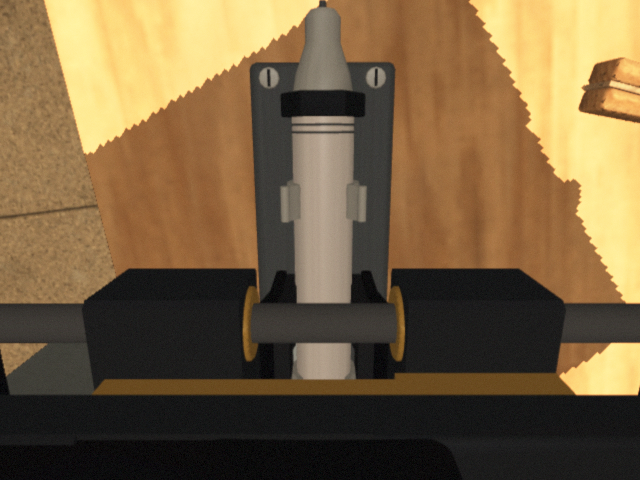

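It is home: the collar is against the block at (300,380) in the top view, and the block sits where it was. I'll ease the push, then open.

Request:
move_arm --rows '[0.4,0.6,0,0,0,0,1,0,0,0,0,0,0,1]'

```text
time: 13.7
position: [0.437, -0.0263, 0.0404]
tool_rot: [0.946, 0.325, 0.001, 0.001]
ft_force: [3.3, 6.4, 1.8]
grip_width: 0.021
```

Request:
move_arm --rows '[0.3,0.5,0,0,0,0,1,0,0,0,0,0,0,1]'

```text
time: 13.9
position: [0.4371, -0.0262, 0.0404]
tool_rot: [0.946, 0.326, 0.001, 0.001]
ft_force: [2.0, 2.2, 3.0]
grip_width: 0.0205
```

Request:
move_arm --rows '[0,0,0,0,0,0,0.7,0,0,0,0,0,0,0.6,0,0,0,0,0,0,0.45,0,0,0,0,0,0,0.4,0,0,0,0,0,0,0.4,0,0,0,0,0,0,0.4]'

```text
time: 14.5
position: [0.436, -0.0258, 0.0401]
tool_rot: [0.946, 0.325, -0.0, -0.0]
ft_force: [-0.3, 0.2, 0.2]
grip_width: 0.051
```

Released. I'll lift straight up slowly, then retreat and look.

Request:
move_arm --rows '[0,0,8,0,0,0,0.4,0,0,15,0,0,0,0.4,0,0,30,0,0,0,0.4,0,0,40,0,0,0,0.4,0,0,40,0,0,0,0.4,-10,-20,40,0,0,0,0.4,-10,-45,10,0,0,0,0.4,-10,-45,0,0,0,0,0.4,0,-45,0,0,0,0,0.4,0,-45,0,0,0,0,0.4,0,-45,0,0,0,0,0.4,0,0,0,0,0,0,0.4]'

```text
time: 15.7
position: [0.4071, -0.277, 0.2242]
tool_rot: [0.946, 0.323, 0.001, 0.003]
ft_force: [-0.6, -0.6, 0.6]
grip_width: 0.0524
```

Run:
```python
from h import *
np.set_printoptions(precision=4,suppress=True)
o=robot.get_obs();print(o['time'],o['position'],o['ft_force'])
t=snap('top','t17.png')
cv2.imwrite('pics/t17z.png',cv2.resize(t['color'][210:340,160:290,::-1],(600,600),interpolation=cv2.INTER_CUBIC))
s=snap('side','s17.png');cv2.imwrite('pics/s17z.png',cv2.resize(s['color'][230:350,250:410,::-1],(800,600),interpolation=cv2.INTER_CUBIC))
for at in((347,515),(405,467)): print(ray(t,(at[0]/5+160-.4,at[1]/5+200-.4),.064))
P,ok=cloud(t);d=np.array([np.cos(np.radians(38.07)),np.sin(np.radians(38.07))]);n=np.array([-d[1],d[0]]);q=np.array([.443,-.0245])
S=P[...,:2]-q;s_=S@d;w=S@n
m=ok&(abs(w-0)<.006)&(s_>-.12)&(s_<.13)
im=t['color'].astype(int).sum(2)
for a in np.arange(-.1,.13,.006):
    k=m&(abs(s_-a)<.003); 
    if k.any(): print(round(a,3),round(float(P[...,2][k].max()),4),int(im[k].mean()),end=' | ')
```

```text
15.7 [ 0.4071 -0.277   0.2242] [-0.5645 -0.6126  0.6079]
[ 0.3731 -0.0618  0.064 ]
[ 0.3896 -0.0826  0.064 ]
-0.1 0.0629 126 | -0.094 0.0654 189 | -0.088 0.0656 191 | -0.082 0.0664 186 | -0.076 0.0656 89 | -0.07 0.0648 40 | -0.064 0.0634 214 | -0.058 0.0617 273 | -0.052 0.0622 294 | -0.046 0.0624 297 | -0.04 0.0637 323 | -0.034 0.0616 331 | -0.028 0.0619 334 | -0.022 0.0641 503 | -0.016 0.0628 603 | -0.01 0.0617 567 | -0.004 0.0627 588 | 0.002 0.0634 597 | 0.008 0.0622 600 | 0.014 0.0621 568 | 0.02 0.0628 589 | 0.026 0.0623 591 | 0.032 0.0624 563 | 0.038 0.0626 688 | 0.044 0.0626 686 | 0.05 0.0629 659 | 0.056 0.0634 617 | 0.062 0.0628 526 | 0.068 0.065 287 | 0.074 0.0664 204 | 0.08 0.0615 514 | 0.086 0.0592 482 | 0.092 0.0582 430 | 0.098 0.0567 475 | 0.104 0.054 513 | 0.11 0.0019 547 | 0.116 0.0027 563 | 0.122 0.0037 566 | 0.128 0.0033 558 |
```

View pics/t17z.png

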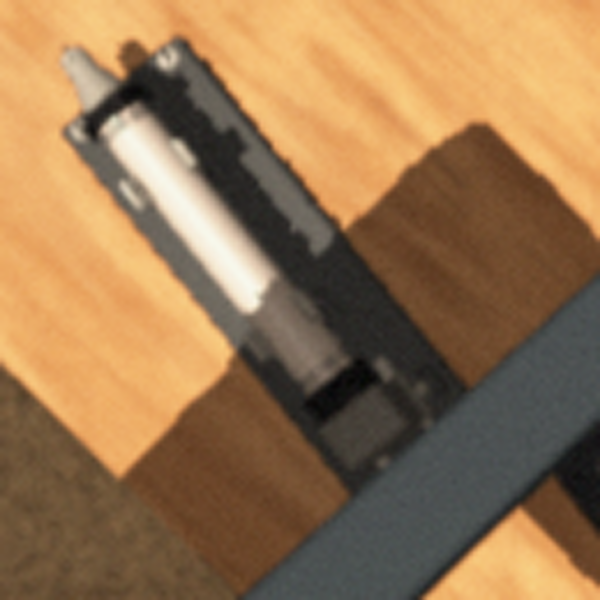

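View pics/s17z.png

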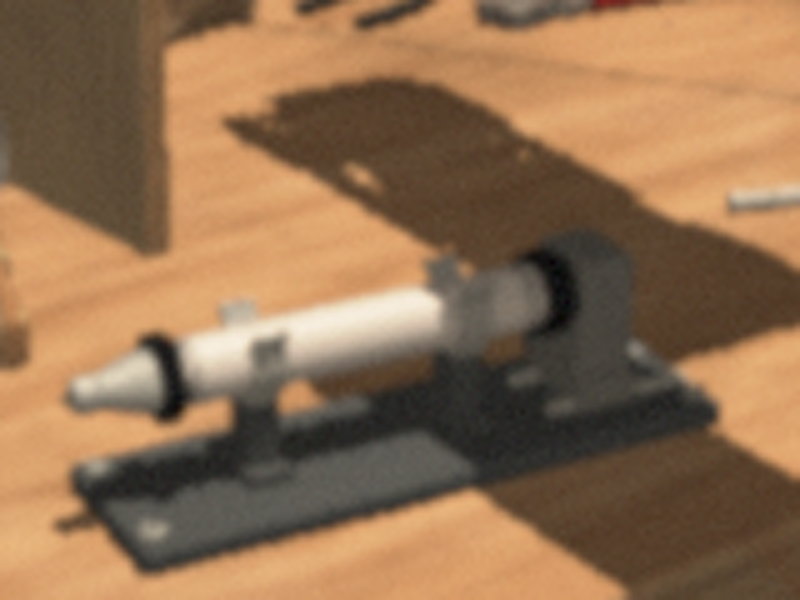

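```bash
python3 -c "
from rig import robot
print(robot.hand_in()); print(robot.get_obs()['time'])"
```

```text
the job is handed in; nothing more can be done
None
the job is handed in; nothing more can be done
```

The handpiece is back on its charging cradle. It is snapped into both clips with its rear face against the contact block, and the job is handed in at about 16 s of the 48 s allowed.

- **Laying in:** I laid it with the rear face about 10 mm clear of the pin. Pressing in read about 9 N at most as it went through the lips, then the clips pulled it down. A brief 11 N showed at the bottom stop (limit 25 N).
- **Sliding home:** It slid back about 16 mm against 3 to 5 N. It then stopped at 10.4 N at the wrist, which leaves roughly 6 N on the block (limit 20 N). I eased the push before opening the fingers.
- **Last checks:** After I backed the arm away, the barrel top measured level at about 62–63 mm, close to the 61 mm expected when seated. No gap showed between the rear collar and the block, and the block looked unmoved. Nothing else on the bench was touched.
- **Limits and disagreements:**
  - The pin's travel could not be read directly, so "home" rests on the stall in the slide and on pictures good to about 1 mm per pixel.
  - The first top-view estimate of the handpiece's angle was about 7° off, and the top view put the cradle about 3 mm sideways from where the wrist camera saw it. The wrist camera's values were the right ones.

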